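# Index a beater rotor and lock it for fitting a new bar

### The arm

A 6-joint arm with a two-finger parallel gripper is mounted at the origin on a cart in front of the work surface, level with it; the furniture and walls round the work are solid. World frame = base frame: x ahead of the robot, y to its left, z up, the work surface at z = 0. Lengths are in mm, angles in rad, forces in N, time in s.
With the tool pointing down it reaches from about 325 to 875 mm from the base axis. Payload 4.4 kg.
Tool frame: the origin (TCP) lies on the centre line of the jaws, within the pads' length; the fingertips stand ahead of it and the grasp point (between the pads) lies 6 mm ahead of it (ctrl.tcp_to_tips is the z of the fingertips in the tool frame, in mm); z points along the fingers, y is the line along which they close (so a half turn about z gives the same grasp; the last joint's range is limited). The gripper opens to 85 mm and grips with 20 to 120 N. Pads are 22 mm wide; open, the fingers measure 114 mm over their backs; the gripper's body (76 mm by 85 mm) begins 54 mm behind the grasp point. The pads swing forward as they close: fully open they stand 13 mm farther back than shut.
Start: joints at [-1.369, 0.207, 1.542, -0, 1.393, -0.15], TCP at [198.666, -539.592, 256.282] pointing down, gripper open.
Joint ranges: [-2.73, 2.73], [-0.86, 2.22], [0.23, 2.46], [-1.11, 4.25], [0.08, 2.63], [-2.82, 2.82]. Speed limits (rad/s): [2.79, 2.79, 3.14, 3.14, 3.14, 3.14].

### API

Orientations are given as a 3x3 rotation matrix whose columns are the frame's x, y, z axes.
In Python, from plant import ctrl, sensors, optics gives the robot as it stands. Calls block until the motion is done:
- ctrl.move_ptp(position, orientation): joint-space move of the TCP to a pose.
- ctrl.move_l(position, rot=None, vel=150, threshold=None): straight line of the TCP; rot=None keeps the orientation; vel is the mean speed in mm/s. With threshold (N) it stops when the force on the tool has changed by that much, and returns True; else False.
- ctrl.set_joints(angles): joint-space move.
- ctrl.gripper_to(opening, force=None): finger opening in mm; force is the grip in N (None keeps the last); returns when the fingers have stopped.
- ctrl.hold(seconds).
- ctrl.solve_ik(position, orientation): joint angles nearest the present ones, or None.
- sensors.read_state(): the state.
- optics.grab_frame(name): name is "side" or "top"; returns (picture, depth): 400x640x3 uint8, red, green, blue; 400x640 float32, mm along the optical axis (not along the pixel's ray), 0 where there is no reading.
- optics.camera_params(name): a dict with "mtx" (3x3 intrinsics, pixels), "R" (3x3) and "t" (3): a world point X has camera coordinates R X + t. Camera axes: x right, y down, z forward; pixel columns grow to the right and rows downward; lengths in mm; the calibration is good to about 2 mm. A picture is of the moment at which its call begins. camera_params takes no time and is no camera call.
A pose or a line that the arm cannot do raises ctrl.MotionError and nothing moves.
- ctrl.finish_job(): hands the job in; it is judged then, once.
The state is a dict: "t": time; "q": joint angles; "qvel": joint speeds; "tau": joint torques, N m; "eef_pos": TCP position; "eef_rot": TCP orientation; "force": force on the tool from outside, world axes, zero at the start; "wrist_torque": the same for the moment, N m; "grip_width": finger opening in mm; "grasp_force": force on a finger pad.
Only numpy, scipy, OpenCV 4.12 (cv2) and the standard library are available. Lean on these libraries where they do the work, as an engineer would, in place of code of your own. Each camera call takes 0.05 s, during which the arm holds its last target. There are 200 camera calls.

### The job

The mill's spare beater rotor sits on its service stand; three of its red arms carry a steel beater bar and one arm is bare. Turn the rotor by pushing against its arms (not its hub) with a fingertip until the bare arm lies over the steel rest block at the front of the stand (the block with the yellow mark), then push the black-gripped locking lever fully home so that its tooth sits in the notch of the index disc and the bare arm is locked over the rest. Only push: pinch and lift nothing, and leave the tools and parts lying around where they are.

Things in the scene. Friction and masses are not known exactly. Their poses are not given: they have to be found in the camera images.
- stand: grey cast service stand, fixed to the worktop; base 170 x 156 x 12 mm plus a tongue at the front. Origin on the rotor's vertical axis at worktop height, x away from the rest block (the rest block lies on its -x side), y towards the locking lever, z up.
- rest_point (a point): point on top of the steel rest block (44 x 44 mm, top 56 mm above the worktop, yellow mark on its outer edge), 95 mm from the rotor axis along the stand's -x; the bare arm's point must stand above it.
- bare_arm_point (a point): point on top of the bare red arm, on its centre line, 95 mm from the rotor axis, 72 mm above the worktop. The rotor has four arms at right angles, each 28 mm wide and reaching 105 mm from the axis. The bare arm spans heights 58 to 72 mm; the other three carry bars and span 58 to 84 mm (bolt heads up to 90 mm). Nut on the hub: top at 95 mm. Under the arms a steel index disc, radius 48 mm, heights 39 to 49 mm, with four flared notches, one below each arm.
- rotor (a joint): turning angle of the rotor in rad about the vertical axis, counterclockwise from above positive, endless, either way allowed; 0 (or 2 pi) = bare arm exactly over the rest block, at pi/2, pi, 3/2 pi another arm is there. Stiff bearing: it stays where it is left, about 0.12 N m (some 1.5 N at 80 mm) to turn.
- lock (a joint): angle of the locking lever in rad about its vertical pivot, counterclockwise from above positive; 0 = fully home (hard stop, tooth at the bottom of a notch), positive = swung out, up to 0.75. Stays where it is left; about 1 N at the grip moves it. The tooth enters only when an arm stands within about 0.1 rad of the rest block, and centres the rotor as it goes in; else it stops on the disc's rim near 0.18.
- lock_grip (a point): middle of the lever's upright black finger grip (17 mm diameter, heights 51 to 87 mm above the worktop, point at 70 mm). The pivot lies at (-60, 45) mm in the stand's frame, the grip 106 mm from it, at (-10, 138) mm when home; as the lever swings out the grip moves along its arc to the stand's -x side, so it is closed by pushing the grip to the stand's +x. The lever's bar below it spans heights 39 to 55 mm.
- rotor_ccw_flanks: the half of every rotor arm on its counterclockwise side (turns with the rotor; origin on the axis at worktop height). Pushing on these turns the rotor clockwise.
- rotor_cw_flanks: the half of every rotor arm on its clockwise side. Pushing on these turns the rotor counterclockwise. Fingers pressing on both sides at once count as pinching.
- rotor_hub: the red hub with its nut, radius 31 mm, heights 50 to 95 mm, origin on the axis at worktop height; not to be pressed or gripped.
- lock_push_side: the half of the lever's black grip and outer bar that is pushed to close it, the counterclockwise side (origin at the lever's pivot, worktop height).
- lock_back_side: the other half of the lever's black grip and outer bar. Fingers pressing on both halves at once count as pinching.
- beater_bar_1: loose steel beater bar, 26 x 75 x 12 mm, lying on the worktop in front of the stand, to be left there; origin at the centre of its underside.
- hex_bolt_1: loose hex bolt standing on its head, 15 x 13 x 44 mm; origin at the centre of its underside.
- hex_bolt_2: second loose hex bolt standing on its head, 15 x 13 x 44 mm; origin at the centre of its underside.
- spanner_13: loose combination spanner, 24 x 162 x 9 mm, long side along its y; origin at the centre of its underside.
- star_knob: loose black star knob with its stud up, 48 x 46 x 50 mm; origin at the centre of its underside.
- calliper: loose vernier calliper lying flat, 63 x 180 x 10 mm, long side along its y; origin under its centre.
- marker: loose white felt marker with green cap, 18 x 134 x 19 mm, long side along its y; origin under its centre.
- sample_jar: loose white sample jar with blue lid, 68 mm diameter, 115 mm high; origin at the centre of its underside.
- label_box: loose brown carton, 61 x 60 x 62 mm; origin at the centre of its underside.

How it is judged (in metres and radians):
On the way, in this order (a step that is already met when the one before it is completed fails the run):
1. the bare arm has been turned over the rest block (its point within 12 mm of the rest's point, seen from above) with the lever still out (horizontal distance between bare_arm_point and rest_point below 0.012 m and value of joint lock above 0.08 rad), for 0.2 s.
2. the locking lever is fully home (within 0.06 rad) with the bare arm over the rest (within 6 mm) (horizontal distance between bare_arm_point and rest_point below 0.006 m and value of joint lock below 0.06 rad), for 0.2 s.
At the end, for the whole second after the job is handed in: The bare arm's point stands within 6 mm of the rest block's point (seen from above), the locking lever is within 0.06 rad of home and the rotor is at rest (all of step 2 and velocity of joint rotor between -0.05 and 0.05 rad/s); the robot touches nothing.
It fails at once if a rotor arm is pinched (fingers press on both flanks at once, over 1 N each) (contact force between the fingers and rotor_ccw_flanks above 1 N and contact force between the fingers and rotor_cw_flanks above 1 N).
It fails at once if the fingers press on the rotor's hub or nut with more than 3 N (contact force between the fingers and rotor_hub above 3 N).
It fails at once if the gripper's body or the arm, not the fingers, pushes the rotor's arms or the lever with more than 3 N (contact force between the arm and rotor_ccw_flanks above 3 N or contact force between the arm and rotor_cw_flanks above 3 N or contact force between the arm and lock_push_side above 3 N).
It fails at once if the lever is pinched (fingers press on both halves at once, over 1 N each) (contact force between the fingers and lock_push_side above 1 N and contact force between the fingers and lock_back_side above 1 N).
It fails at once if a loose tool or part is moved by more than 15 mm or lifted (distance of any of beater_bar_1, hex_bolt_1, hex_bolt_2, spanner_13, star_knob, calliper, marker, sample_jar, label_box from where it was at the start of the episode above 0.015 m).
It also fails if it takes over 72 s, if anything falls off the work surface, if the arm or the gripper's body presses on something with over 40 N, if the wrist force passes 120 N, or if a joint passes its speed limit or range.

## Working session

There is one attempt and no reset: what is moved stays moved. The work goes in short steps, each a Python script; the robot and the scene stay as the last script left them, time stands still between calls to the robot, and variables do not carry over. Pictures are saved under pics/ and viewed, at most 10 in all, crops included, and the job is handed in when it is done.

```bash
mkdir -p pics
cat > h.py <<'E'
import numpy as np, cv2
from plant import ctrl, sensors, optics
def snap(name,fn):
    p,d=optics.grab_frame(name); cv2.imwrite('pics/'+fn+'.png',p[:,:,::-1]); np.save('pics/'+fn+'.npy',d); return p,d
def w2p(name,X):
    c=optics.camera_params(name); v=c['R']@np.array(X,float)+c['t']; v=c['mtx']@v; return v[:2]/v[2]
def ray(name,u,v,z):
    c=optics.camera_params(name); d=c['R'].T@np.linalg.inv(c['mtx'])@[u,v,1]; o=-c['R'].T@c['t']
    return o+d*(z-o[2])/d[2]
E
python3 - <<'E'
from h import *
for n in('top','side'):
    p,d=snap(n,n+'0')
    c=optics.camera_params(n); print(n,(-c['R'].T@c['t']).round(), c['R'].round(2).tolist())
print(sensors.read_state()['t'],ctrl.tcp_to_tips)
E
```

```text
top [ 412. -132. 1440.] [[0.01, -1.0, 0.0], [-0.99, -0.01, -0.11], [0.11, -0.0, -0.99]]
side [1697. -104.  747.] [[-0.05, 1.0, 0.02], [0.51, 0.05, -0.86], [-0.86, -0.04, -0.51]]
0.1 25.0
```

View pics/top0.png

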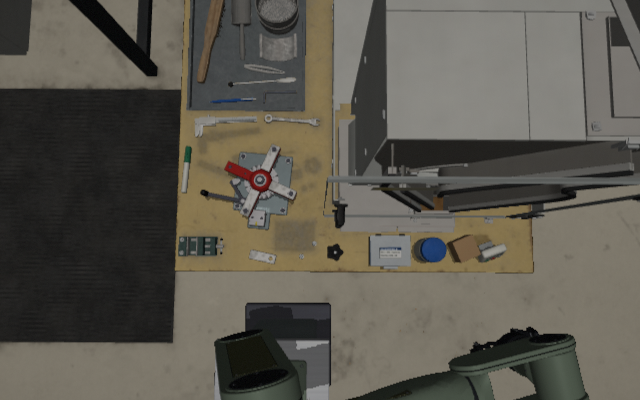

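View pics/side0.png

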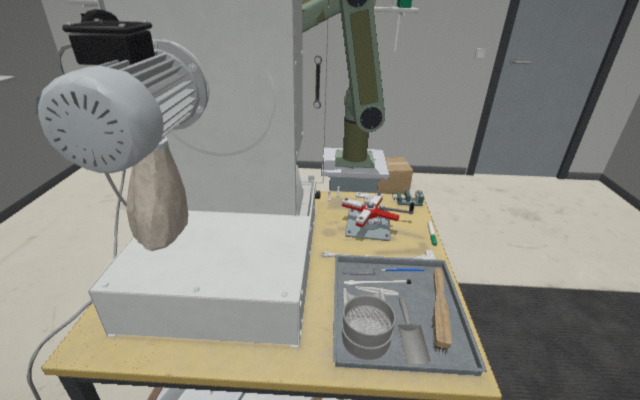

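Run:
```python
from h import *
p=cv2.imread('pics/top0.png')
cv2.imwrite('pics/c1.png',cv2.resize(p[105:275,170:350],None,fx=4.4,fy=3.5*4.4/4.4*1.0 if 0 else 4.4*0.8,interpolation=3) if 0 else cv2.resize(p[135:270,175:350],None,fx=4.4,fy=4.4,interpolation=cv2.INTER_CUBIC))
```

```text
(no output)
```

View pics/c1.png

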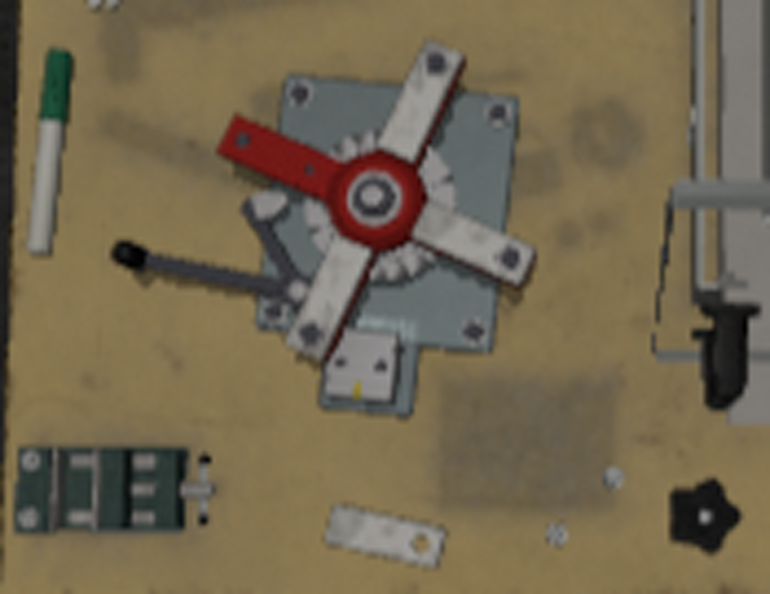

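The crop (offset 175,135, scale 4.4) shows the nut at crop (374,196), the bare arm tip at (230,135) pointing left and up, the yellow mark at (358,390) and the black grip at (130,253). The bare arm needs about 110° CCW.

```bash
cat >> h.py <<'E'
def cr(u,v,z): return ray('top',175+u/4.4,135+v/4.4,z)
E
python3 - <<'E'
from h import *
A=cr(374,196,95); M=cr(358,388,56); B=cr(230,135,72); B2=cr(330,178,72); G=cr(126,250,87); P=cr(298,290,55)
for n,x in zip('A M B B2 G P'.split(),(A,M,B,B2,G,P)): print(n,x.round(1))
# base-plate screws z=12 corners
for c in((300,93),(500,113),(474,330),(275,311)): print(cr(*c,14).round(1))
for a,b in((A,M),(A,B),(B2,B),(A,cr(438,62,88)),(A,cr(311,334,88)),(A,cr(511,257,88))): d=(b-a)[:2]; print(np.hypot(*d).round(1),np.degrees(np.arctan2(d[1],d[0])).round(1))
d=np.load('pics/top0.npy'); c=optics.camera_params('top')
for u,v in((340,215),(345,180),(360,181),(430,250),(465,250),(490,250),(390,250),(450,185),(440,200),(500,215),(430,225),(420,160),(195,245),(215,245)):
    X=c['R'].T@(np.linalg.inv(c['mtx'])@[u,v,1]*d[v,u]-c['t']); print(u,v,X.round())
E
```

```text
A [586.1  29.1  95. ]
M [470.   41.5  56. ]
B [627.  122.7  72. ]
B2 [600.2  59.6  72. ]
G [552.6 182.   87. ]
P [531.3  80.6  55. ]
[664.1  88.5  14. ]
[651.8 -42.4  14. ]
[509.7 -27.5  14. ]
[521.1 101.4  14. ]
116.8 173.9
102.1 66.4
68.6 67.1
92.9 -23.7
92.7 155.9
91.7 -113.4
340 215 [ 464. -168.  557.]
345 180 [ 488. -162.  854.]
360 181 [ 412. -132. 1440.]
430 250 [ 400. -420.  126.]
465 250 [ 400. -530.   63.]
490 250 [ 401. -599.   62.]
390 250 [ 399. -329.   37.]
450 185 [ 511. -346.  622.]
440 200 [ 541. -476.   13.]
500 215 [ 500. -651.    0.]
430 225 [ 466. -425.  110.]
420 160 [ 543. -287.  676.]
195 245 [409. 219.  13.]
215 245 [409. 159.  32.]
```

```bash
cat >> h.py <<'E'
AX=np.array([586.4,29.6]); YAW=np.radians(-5.7)
def pose(th,z,r=80,off=25,s=1):
    t=np.radians(th); e=np.array([np.cos(t),np.sin(t)]); n=np.array([-e[1],e[0]])
    p=AX+r*e-off*n; x=s*np.array([*n,0]); zz=np.array([0,0,-1.]); 
    return [*p,z],np.column_stack([x,np.cross(zz,x),zz])
E
python3 - <<'E'
from h import *
for s in(1,-1):
    print(s,[None if (q:=ctrl.solve_ik(*pose(t,86,s=s))) is None else q[-1].round(2) for t in range(46,180,13)])
    print([None if (q:=ctrl.solve_ik(*pose(t,250,s=s))) is None else np.round(q,2).tolist() for t in (46,)])
ctrl.gripper_to(0)
p=sensors.read_state()['eef_pos']; ctrl.move_l([137,-376,300])
print(ctrl.solve_ik([420,60,300],pose(46,0)[1]),ctrl.solve_ik([420,60,300],pose(46,0,s=-1)[1]))
E
```

```text
1 [np.float64(-0.83), np.float64(-1.03), np.float64(-1.24), np.float64(-1.45), np.float64(-1.67), np.float64(-1.89), np.float64(-2.12), np.float64(-2.36), np.float64(-2.61), None, None]
[[-0.02, 0.4, 1.31, -0.0, 1.43, -0.83]]
-1 [np.float64(2.31), np.float64(2.11), np.float64(1.9), np.float64(1.69), np.float64(1.47), np.float64(1.25), np.float64(1.02), np.float64(0.78), np.float64(0.53), np.float64(0.28), np.float64(0.02)]
[[-0.02, 0.4, 1.31, -0.0, 1.43, 2.31]]
[-6.27027710e-02 -1.61326236e-01  1.82656069e+00 -4.44089210e-16
  1.47635820e+00 -8.65554227e-01] [-6.27027710e-02 -1.61326236e-01  1.82656069e+00 -4.44089210e-16
  1.47635820e+00  2.27603843e+00]
```

Run:
```python
from h import *
ctrl.move_ptp([400,60,300],pose(46,0,s=-1)[1])
ctrl.move_l(pose(46,150,s=-1)[0])
print(ctrl.move_l(pose(46,86,s=-1)[0],vel=80,threshold=8))
f0=np.array(sensors.read_state()['force'])
for t in list(range(56,171,10))+[170]:
    p,R=pose(t,86,s=-1); r=ctrl.move_l(p,rot=R,vel=60,threshold=25)
    st=sensors.read_state(); print(t,round(st['t'],1),np.round(st['force']-f0,1),r)
    if r: break
snap('top','top1')
q=cv2.imread('pics/top1.png')[135:270,175:350]; cv2.imwrite('pics/c2.png',cv2.resize(q,None,fx=4.4,fy=4.4,interpolation=cv2.INTER_CUBIC))
```

```text
False
56 7.8 [ 0.2 -0.5  0.8] False
66 8.2 [ 0.2 -0.1 -0.1] False
76 8.6 [-0.1 -1.   0.2] False
86 9.0 [ 0.1 -0.9  0.4] False
96 9.4 [-0.1 -0.9 -0. ] False
106 9.8 [-0.1 -0.5  0. ] False
116 10.2 [ 0.4 -1.2 -0. ] False
126 10.6 [-0.8 -1.4  0.7] False
136 11.0 [-0.4 -0.7  1.6] False
146 11.4 [-0.9 -0.5 -0.5] False
156 11.8 [-0.  -1.  -0.4] False
166 12.2 [-0.5 -1.3  0.4] False
170 12.4 [-0.1 -1.   0.7] False
```

View pics/c2.png

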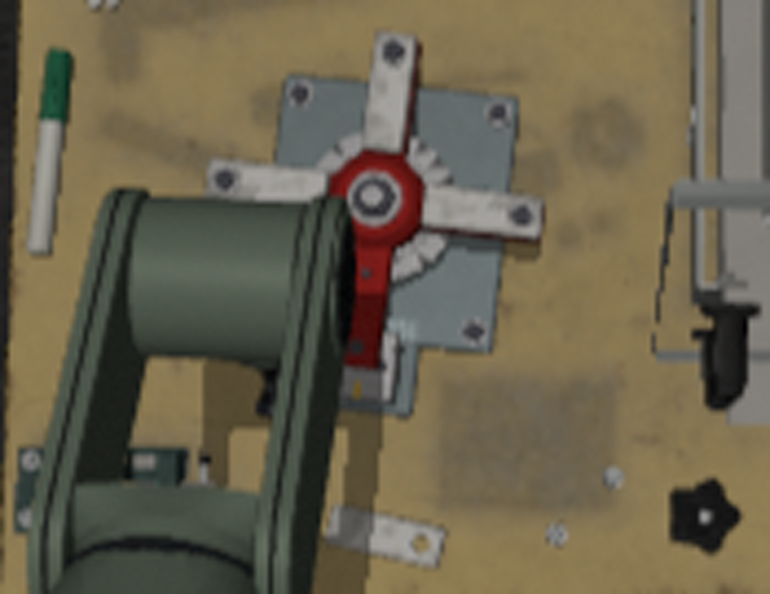

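The rotor has turned. The bare red arm now points down at the rest block (tip near crop (368,365)), with bolts at (394,52), (225,180) and (522,215). Next I'll compute the remaining angle.

Run:
```python
from h import *
for (u,v),k in(((394,52),0),((225,180),90),((522,215),-90)):
    d=cr(u,v,90)[:2]-AX; print(np.degrees(np.arctan2(d[1],d[0])).round(2)-k)
for u,v in((372,272),(357,347)): 
    d=cr(u,v,72)[:2]-AX; print(np.degrees(np.arctan2(d[1],d[0])).round(2))
```

```text
-6.64
-5.989999999999995
-6.760000000000005
176.68
173.17
```

The bare arm is about 1° from the target, well within tolerance. I'll back off and close the lever.

```bash
cat >> h.py <<'E'
c,s_=np.cos(YAW),np.sin(YAW); PV=AX+np.array([[c,-s_],[s_,c]])@[-60,45]
def lpose(ph,z,s,r=106,off=19.5):
    t=np.radians(ph); e=np.array([np.cos(t),np.sin(t)]); n=np.array([-e[1],e[0]])
    p=PV+r*e+off*n; x=s*np.array([*n,0]); zz=np.array([0,0,-1.])
    return [*p,z],np.column_stack([x,np.cross(zz,x),zz])
E
python3 - <<'E'
from h import *
g=np.array([552.6,182])-PV; print(PV,np.hypot(*g),np.degrees(np.arctan2(g[1],g[0])))
ctrl.hold(0.3)
ctrl.move_l(pose(158,86,s=-1)[0],vel=60); p=pose(158,170,s=-1)[0]; ctrl.move_l(p)
for s in(1,-1):
    q=[ctrl.solve_ik(*lpose(ph,86,s)) for ph in(92,52)]; print(s,q)
    if all(x is not None and abs(x[-1])<2.7 for x in q): break
ctrl.move_ptp(*lpose(92,170,s)); print(ctrl.move_l(lpose(92,86,s)[0],vel=80,threshold=8))
f0=np.array(sensors.read_state()['force'])
for ph in list(range(88,47,-4)):
    p,R=lpose(ph,86,s); r=ctrl.move_l(p,rot=R,vel=40,threshold=8)
    st=sensors.read_state(); d=st['eef_pos'][:2]-PV; print(ph,round(st['t'],1),np.round(st['force']-f0,1),r,np.round(st['eef_pos'],1))
    if r: break
ctrl.hold(.3)
snap('top','top2')
q=cv2.imread('pics/top2.png')[135:270,175:350]; cv2.imwrite('pics/c3.png',cv2.resize(q,None,fx=4.4,fy=4.4,interpolation=cv2.INTER_CUBIC))
E
```

```text
[531.16605454  80.33668563] 103.89823629907087 78.09453651797678
1 [array([ 1.90216214e-01,  3.39049308e-01,  1.76446958e+00, -4.44089210e-16,
        1.03807376e+00, -1.41548670e+00]), array([ 1.51437667e-01,  4.57621881e-01,  1.59245411e+00, -4.44089210e-16,
        1.09151667e+00, -7.56133544e-01])]
False
88 16.9 [-0.2 -0.2 -0.8] False [515.8 187.   86.6]
84 17.2 [-0.1  1.1 -0.5] False [522.8 187.8  86.1]
80 17.5 [0.  0.2 0.3] False [530.1 188.1  86. ]
76 17.9 [-0.2  0.6 -0.5] False [537.6 187.9  85.9]
72 18.2 [ 1.1  1.3 -1. ] False [545.2 187.1  86. ]
68 18.6 [-0.   0.8 -0.2] False [552.7 185.9  86. ]
64 18.9 [-0.8  0.9 -0.3] False [560.1 184.1  86. ]
60 19.2 [0.6 0.8 0.1] False [567.2 181.9  86. ]
56 19.6 [ 0.1 -0.  -0.9] False [574.2 179.1  86. ]
52 19.8 [-0.4  1.8  0.6] True [575.5 178.6  85.1]
```

View pics/c3.png

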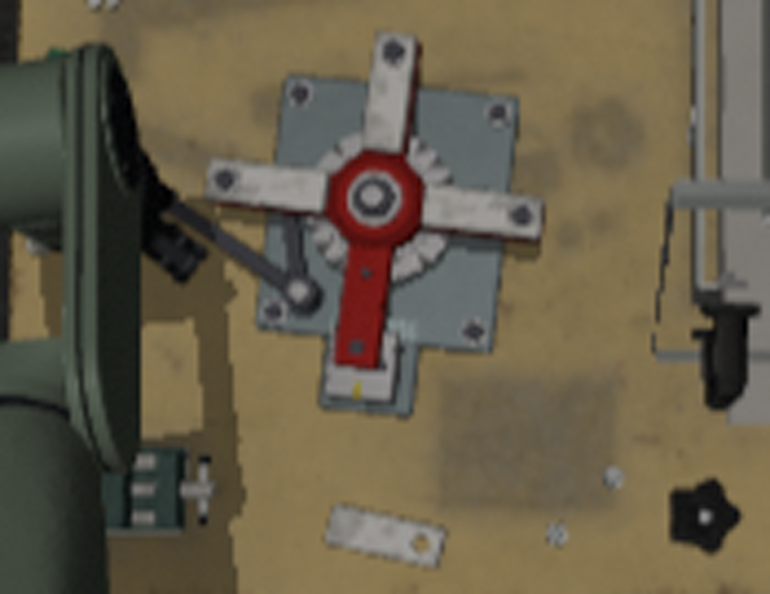

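The lever has stopped at its expected home angle, with the bare arm centred on the yellow mark at (358,388). I'll push once more against the stop, back off and check.

Run:
```python
from h import *
p,R=lpose(51,86,1); r=ctrl.move_l(p,rot=R,vel=25,threshold=18)
st=sensors.read_state(); print(r,np.round(st['eef_pos'],1),np.round(st['force'],1)); ctrl.hold(.3)
ctrl.move_l(lpose(72,86,1)[0],vel=80); ctrl.move_l(lpose(72,200,1)[0]); ctrl.move_ptp([400,120,300],R)
snap('top','top3')
q=cv2.imread('pics/top3.png')[135:270,175:350]; cv2.imwrite('pics/c4.png',cv2.resize(q,None,fx=4.4,fy=4.4,interpolation=cv2.INTER_CUBIC))
print(sensors.read_state()['t'])
```

```text
True [575.3 178.6  83.9] [-1.2  0.7  0.6]
23.0333
```

View pics/c4.png

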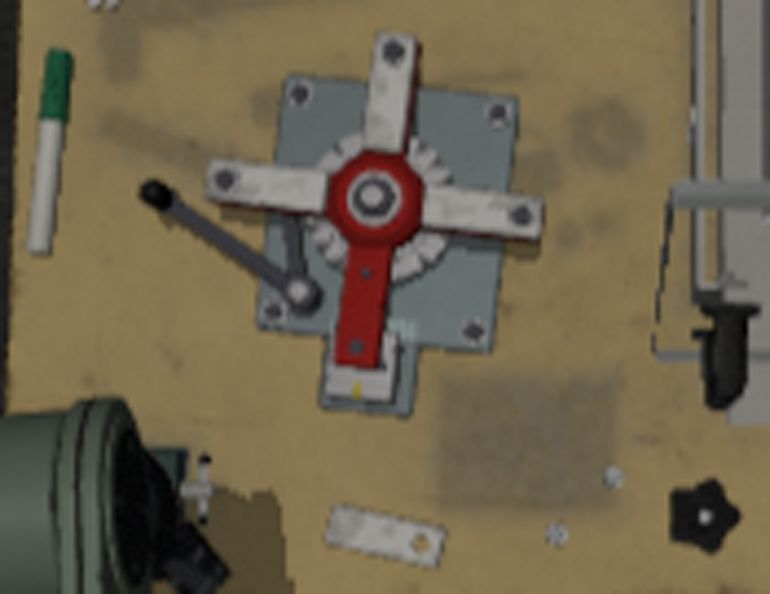

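The grip is now at crop (156,192), the bare arm lies over the rest block, and the robot is clear of everything. I'll check the lever angle and hand in if it's home.

Run:
```python
from h import *
g=cr(156,191,87)[:2]-PV; a=np.degrees(np.arctan2(g[1],g[0])); h=np.degrees(np.arctan2(93,50)+YAW); print(a,h)
if abs(a-h)<3: print(ctrl.finish_job())
```

```text
55.403390052049886 56.035995851476066
the job is handed in; nothing more can be done
None
```

The bare arm is turned over the rest block and the locking lever is pushed home: I measured it at 55.4° against 56.0° expected, within camera accuracy. The job is handed in, with no verdict returned yet.

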